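# Price-label the filling knives

## Task

Label the filling knives waiting on the cardboard sheet, one at a time from the narrowest blade to the widest: press the handle down past the sprung jaw until it sits fully in the labeller's clip, midway between its ends, let go, swing the labeller's lever right to its stop and let it spring back, then pull the knife out and lay it flat inside the white tray before taking the next. Leave the other things on the counter where they are.

Things in the scene. Friction and masses are not known exactly. Their poses are not given: they have to be found in the camera images.
- mat: brown cardboard sheet, 300 (x) x 330 (y) x 4 mm, fixed, on the robot's left; the knives wait on it side by side, handles roughly along its x axis, blades away from the robot. Origin: centre of its underside
- labeller: bench labeller, fixed: grey base plate 12 mm thick (x -85 to 105, y -70 to 60 mm) with two steel forks, and a blue housing (x -15 to 140, y -70 to -240 mm, 90 mm high; the paper label roll on it, to 110 mm, is look only). Axes parallel to the cradle's. Origin: on the table under the cradle point
- cradle (a point): axis point of a fully seated handle, 55 mm above the table, midway between the two forks; x along the handle, z up. Forks 14 mm thick, centred 32 mm each way along x; the 50 mm between them is open on both y sides down to 25 mm below this point (room for fingers closing along y)
- fork_floor (a point): middle of the slot floors, 10 mm below the cradle point. Each fork has a slot 23 mm wide (y), open upward; prongs rise above the cradle point by 22 mm on the -y side, 4 mm on the +y side. Push a handle straight down into both slots; a blade may point either way along x
- jaw (a joint): sprung hinged jaw of the clip: orange arms, two smooth white noses (one per fork, 10 mm thick, centres 14 mm above the cradle point, 7 mm to its +y side). 0 = closed, grows to about 0.15 as a handle passes. Pushing a handle down past it takes some 4 to 12 N, pulling it up about as much; it snaps back by itself
- lever (a joint): the labeller's sprung advance lever, rad: 0 = at rest (a spring holds it there), 1.0 = at its stop. It turns about a vertical axis at lever_pivot, counter-clockwise from above as the value grows, and springs back when let go. Takes about 1 to 4 N at the post
- lever_pivot (a point): point on the lever's vertical axis, on top of the housing, 100 mm above the table; frame parallel to the cradle's
- lever_post (a point): centre of the top of the lever's upright post (steel with a red sleeve, 14 to 17 mm diameter), 156 mm above the table, standing 110 mm from the pivot axis; free to push or grip from 115 mm up. At rest it stands (-59, +93) mm from the pivot in the cradle's x, y; at the stop (-110, 0) mm
- tray: white open tray for the labelled knives, fixed, on the robot's right: 270 (x) x 220 (y) mm outside, walls 5 mm thick and 16 mm high, floor 5 mm thick. Origin: centre of its underside
- knife_narrow: filling knife with a 30 mm wide steel blade and a round yellow handle (the narrow one; may be absent). Origin: centre of the handle on its axis; x towards the blade, z normal to it. Handle 20 mm diameter, round for 53 mm each way; collars 24 (y) x 20 (z) mm at 53 to 65 mm each end; blade 3 mm thick, x 65 to 155 mm. About 90 g. Lying flat, the axis is 10 mm up; either face may be up
- knife_narrow_tip (a point): middle of the blade's front edge of the narrow knife
- knife_medium: filling knife with a 45 mm wide steel blade and a round red handle (the medium one; may be absent). Origin: centre of the handle on its axis; x towards the blade, z normal to it. Handle 20 mm diameter, round for 53 mm each way; collars 24 (y) x 20 (z) mm at 53 to 65 mm each end; blade 3 mm thick, x 65 to 155 mm. About 90 g. Lying flat, the axis is 10 mm up; either face may be up
- knife_medium_tip (a point): middle of the blade's front edge of the medium knife
- knife_wide: filling knife with a 60 mm wide steel blade and a round green handle (the wide one; may be absent). Origin: centre of the handle on its axis; x towards the blade, z normal to it. Handle 20 mm diameter, round for 53 mm each way; collars 24 (y) x 20 (z) mm at 53 to 65 mm each end; blade 3 mm thick, x 65 to 155 mm. About 90 g. Lying flat, the axis is 10 mm up; either face may be up
- knife_wide_tip (a point): middle of the blade's front edge of the wide knife
- tin_a: bystander: small paint tin, blue label, 72 mm diameter, 90 mm high; loose; origin: centre of its underside
- tin_b: bystander: small paint tin, green label, 72 mm diameter, 90 mm high; loose; origin: centre of its underside
- tape_roll: bystander: roll of yellow masking tape, lying, 96 mm diameter, 25 mm high; loose; origin: centre of its underside
- sanding_block: bystander: orange sanding block 100 x 60 x 30 mm; loose; origin: centre of its underside
- tape_roll2: bystander: roll of blue tape, lying, 92 mm diameter, 36 mm high; loose; origin: centre of its underside
- screw_box: bystander: open cardboard box 90 x 70 x 35 mm; loose; origin: centre of its underside
- mixing_cup: bystander: grey mixing cup, 80 mm diameter at the rim, 75 mm high; loose; origin: centre of its underside

How it is judged (in metres and radians):
On the way, in this order (a step that is already met when the one before it is completed fails the run):
1. the narrow knife sits in the labeller's clip with the lever at rest (x of knife_narrow in the frame of cradle between -0.014 and 0.014 m and y of knife_narrow in the frame of cradle between -0.006 and 0.006 m and z of knife_narrow in the frame of cradle between -0.005 and 0.005 m and angle between the x axis of knife_narrow and the x axis of cradle, either way round below 0.1 rad and horizontal distance between knife_narrow and lever_post below 0.15 m), for 0.2 s.
2. the lever is swung to its stop while the narrow knife sits in the clip (x of knife_narrow in the frame of cradle between -0.014 and 0.014 m and y of knife_narrow in the frame of cradle between -0.006 and 0.006 m and z of knife_narrow in the frame of cradle between -0.005 and 0.005 m and angle between the x axis of knife_narrow and the x axis of cradle, either way round below 0.1 rad and horizontal distance between knife_narrow and lever_post above 0.2085 m), for 0.05 s.
3. the narrow knife lies flat in the white tray (x of knife_narrow in the frame of tray between -0.13 and 0.13 m and y of knife_narrow in the frame of tray between -0.105 and 0.105 m and z of knife_narrow in the frame of tray between 0.005 and 0.03 m and x of knife_narrow_tip in the frame of tray between -0.133 and 0.133 m and y of knife_narrow_tip in the frame of tray between -0.108 and 0.108 m and angle between the x axis of knife_narrow and the z axis of tray, either way round above 1.45 rad), for 0.2 s.
4. the medium knife sits in the labeller's clip with the lever at rest (x of knife_medium in the frame of cradle between -0.014 and 0.014 m and y of knife_medium in the frame of cradle between -0.006 and 0.006 m and z of knife_medium in the frame of cradle between -0.005 and 0.005 m and angle between the x axis of knife_medium and the x axis of cradle, either way round below 0.1 rad and horizontal distance between knife_medium and lever_post below 0.15 m), for 0.2 s.
5. the lever is swung to its stop while the medium knife sits in the clip (x of knife_medium in the frame of cradle between -0.014 and 0.014 m and y of knife_medium in the frame of cradle between -0.006 and 0.006 m and z of knife_medium in the frame of cradle between -0.005 and 0.005 m and angle between the x axis of knife_medium and the x axis of cradle, either way round below 0.1 rad and horizontal distance between knife_medium and lever_post above 0.2085 m), for 0.05 s.
6. the medium knife lies flat in the white tray (x of knife_medium in the frame of tray between -0.13 and 0.13 m and y of knife_medium in the frame of tray between -0.105 and 0.105 m and z of knife_medium in the frame of tray between 0.005 and 0.03 m and x of knife_medium_tip in the frame of tray between -0.133 and 0.133 m and y of knife_medium_tip in the frame of tray between -0.108 and 0.108 m and angle between the x axis of knife_medium and the z axis of tray, either way round above 1.45 rad), for 0.2 s.
7. the wide knife sits in the labeller's clip with the lever at rest (x of knife_wide in the frame of cradle between -0.014 and 0.014 m and y of knife_wide in the frame of cradle between -0.006 and 0.006 m and z of knife_wide in the frame of cradle between -0.005 and 0.005 m and angle between the x axis of knife_wide and the x axis of cradle, either way round below 0.1 rad and horizontal distance between knife_wide and lever_post below 0.15 m), for 0.2 s.
8. the lever is swung to its stop while the wide knife sits in the clip (x of knife_wide in the frame of cradle between -0.014 and 0.014 m and y of knife_wide in the frame of cradle between -0.006 and 0.006 m and z of knife_wide in the frame of cradle between -0.005 and 0.005 m and angle between the x axis of knife_wide and the x axis of cradle, either way round below 0.1 rad and horizontal distance between knife_wide and lever_post above 0.2085 m), for 0.05 s.
9. the wide knife lies flat in the white tray (x of knife_wide in the frame of tray between -0.13 and 0.13 m and y of knife_wide in the frame of tray between -0.105 and 0.105 m and z of knife_wide in the frame of tray between 0.005 and 0.03 m and x of knife_wide_tip in the frame of tray between -0.133 and 0.133 m and y of knife_wide_tip in the frame of tray between -0.108 and 0.108 m and angle between the x axis of knife_wide and the z axis of tray, either way round above 1.45 rad), for 0.2 s.
At the end, for the whole second after the job is handed in: Every knife present lies level (within 0.12 rad) and at rest with handle centre and blade tip inside the tray, labelled narrowest first; the lever is back at rest (below 0.1 rad) and the jaw closed (all of step 3 and all of step 6 and all of step 9 and linear speed of each of knife_narrow, knife_medium, knife_wide below 0.03 m/s and value of joint each of lever, jaw below 0.1 rad); the robot touches nothing.
It fails at once if a bystander was moved more than 60 mm (distance of any of tin_a, tin_b, tape_roll, sanding_block, tape_roll2, screw_box, mixing_cup from where it was at the start of the episode above 0.06 m).
Of knife_narrow, knife_medium, knife_wide only 2 to 3 are there at a start; the rules pass over those that are not, and their reading is None.
At some moment in a run one of knife_narrow, knife_medium, knife_wide may be knocked a few centimetres aside while the robot is not near it.
Once in a run the grip may slacken for a moment while it holds something.
It also fails if it takes over 210 s, if anything falls off the work surface, if the arm or the gripper's body presses on something with over 40 N, if the wrist force passes 120 N, or if a joint passes its speed limit or range.

## Robot

A 6-joint arm with a two-finger parallel gripper is mounted at the origin on the work surface. World frame = base frame: x ahead of the robot, y to its left, z up, the work surface at z = 0. Lengths are in m, angles in degrees, forces in N, time in s.
With the tool pointing down it reaches from about 0.375 to 0.9 m from the base axis. Payload 3.1 kg.
Tool frame: the origin (TCP) lies midway between the tips of the shut fingers; the grasp point (between the pads) lies 19 mm behind it; y points along the fingers, x is the direction in which the jaws open and shut, and the axes are right-handed (so a half turn about y gives the same grasp; the last joint's range is limited). The gripper opens to 87 mm and grips with 3 to 60 N. Pads are 19 mm wide; open, the fingers measure 117 mm over their backs; the gripper's body (75 mm by 190 mm) begins 51 mm behind the grasp point.
Start: joints at [60.247, 30.224, 82.088, -0, 67.689, -10.227], TCP at [0.209, 0.589, 0.185] pointing down, gripper open.
Joint ranges: [-176.69, 176.69], [-43.24, 126.21], [12.49, 139.97], [-82, 262], [0, 151.66], [-163.58, 163.58]. Speed limits (degrees/s): [159.86, 159.86, 180, 180, 180, 180].

## Interface

Orientations are given as [roll, pitch, yaw] about the fixed x, y, z axes, in that order (R = Rz(yaw) Ry(pitch) Rx(roll)).
In Python, from cell import bot, kin, imaging, sensors gives the robot as it stands. Calls block until the motion is done:
- bot.movep(position, orientation): joint-space move of the TCP to a pose.
- bot.move_linear(position, ori=None, max_speed=0.15): straight line of the TCP; ori=None keeps the orientation; max_speed is the mean speed in m/s.
- bot.goto_joints(angles): joint-space move.
- bot.command_gripper(opening, squeeze=None): finger opening in m; squeeze is the grip in N (None keeps the last); returns when the fingers have stopped.
- bot.hold(seconds).
- kin.solve_ik(position, orientation): joint angles nearest the present ones, or None.
- imaging.get_image(name): name is "scene" or "top" or "wrist"; returns a dict with "color" (480x640x3 uint8, red, green, blue), "mtx" (3x3 intrinsics, pixels), "extrinsics" (4x4, takes a point from camera to world coordinates). Camera axes: x right, y down, z forward; pixel columns grow to the right and rows downward; lengths in m; the calibration is good to about 2 mm. A picture is of the moment at which its call begins. There is no depth.
A pose or a line that the arm cannot do raises bot.PlanningError and nothing moves.
- bot.finish_job(): hands the job in, once; it reports no verdict.
Readings, each from a call of its own:
- sensors.current_clock(): time.
- sensors.current_q(): joint angles.
- sensors.current_joint_velocities(): joint speeds.
- sensors.current_tau(): joint torques, N m.
- sensors.current_tool_pos(): TCP position.
- sensors.current_ee_rot(): TCP orientation.
- sensors.current_force(): force on the tool from outside, world axes, zero at the start.
- sensors.current_torque(): the same for the moment, N m.
- sensors.current_gripper_width(): finger opening in m.
Only numpy, scipy, OpenCV 4.12 (cv2) and the standard library are available. Lean on these libraries where they do the work, as an engineer would, in place of code of your own. Each camera call takes 0.05 s, during which the arm holds its last target.

## Working session

There is one attempt and no reset: what is moved stays moved. The work goes in short steps, each a Python script; the robot and the scene stay as the last script left them, time stands still between calls to the robot, and variables do not carry over. Pictures are saved under pics/ and viewed, and the job is handed in when it is done.

```bash
mkdir -p pics; ls
python3 - <<'E'
from cell import bot,kin,imaging,sensors
import cv2
for n in ["scene","top","wrist"]:
    d=imaging.get_image(n); cv2.imwrite(f"pics/{n}0.png",d["color"][:,:,::-1]); print(n,d["mtx"].round(1).tolist(),d["extrinsics"].round(4).tolist())
print(sensors.current_clock(),sensors.current_ee_rot(),sensors.current_tool_pos(),sensors.current_force())
E
```

```text
pics
scene [[594.8, 0.0, 324.8], [0.0, 594.8, 245.3], [0.0, 0.0, 1.0]] [[-0.8952, 0.348, -0.2785, 0.9123], [0.4457, 0.7093, -0.5461, 0.6944], [0.0074, -0.613, -0.7901, 1.1117], [0.0, 0.0, 0.0, 1.0]]
top [[600.3, 0.0, 319.7], [0.0, 600.3, 243.6], [0.0, 0.0, 1.0]] [[0.0136, -0.9988, 0.0461, 0.4817], [-0.9999, -0.0136, 0.0004, 0.0327], [0.0002, -0.0461, -0.9989, 1.2737], [0.0, 0.0, 0.0, 1.0]]
wrist [[338.4, 0.0, 315.7], [0.0, 338.4, 239.6], [0.0, 0.0, 1.0]] [[0.3333, 0.9119, 0.2393, 0.1424], [0.9428, -0.322, -0.0862, 0.6119], [-0.0015, 0.2544, -0.9671, 0.3837], [0.0, 0.0, 0.0, 1.0]]
0.15 [-89.98421419   0.09288818  70.47697916] [0.20855236 0.58853128 0.18429596] [-0.17118971  0.16933436  0.22884624]
```

View pics/scene0.png

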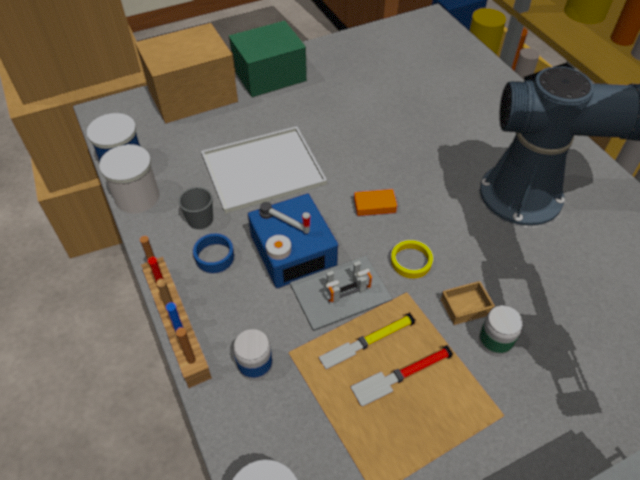

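View pics/top0.png

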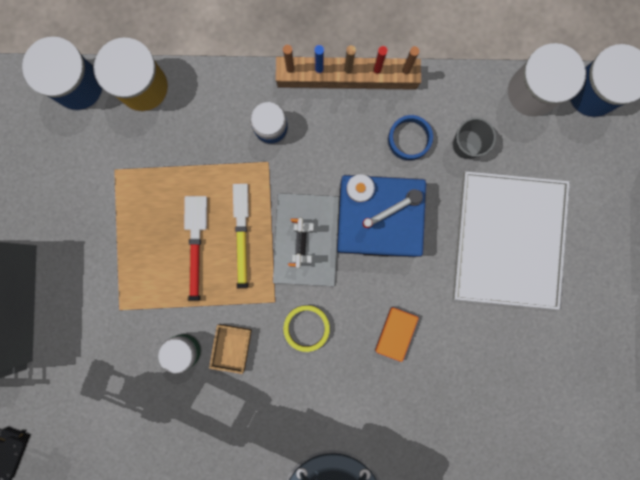

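View pics/wrist0.png

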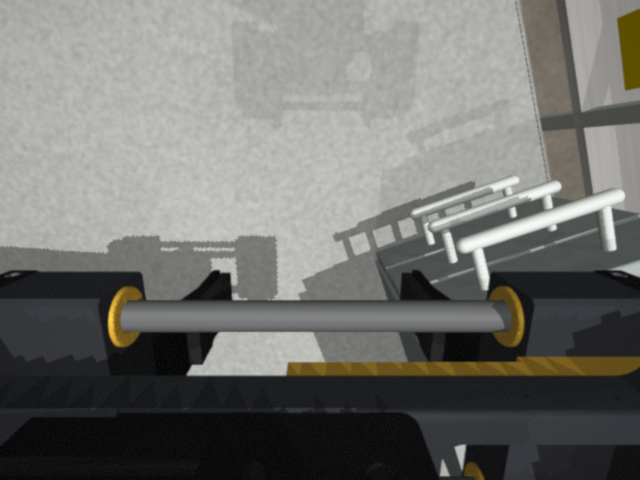

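The scene has a yellow (narrow) knife around (241,240) and a red (medium) knife around (195,250) in the top view, and no green one. I'll enlarge for measuring.

Run:
```python
import cv2
a=cv2.imread("pics/top0.png")
def crop(n,x,y,w,h,s): cv2.imwrite(n,cv2.resize(a[y:y+h,x:x+w],None,fx=s,fy=s,interpolation=cv2.INTER_CUBIC))
crop("pics/c1.png",170,170,120,150,4) if 0 else crop("pics/c1.png",160,160,160,150,4)
crop("pics/c2.png",265,165,170,130,4.5)
crop("pics/c3.png",440,160,150,160,3.5)
```

```text
(no output)
```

View pics/c1.png

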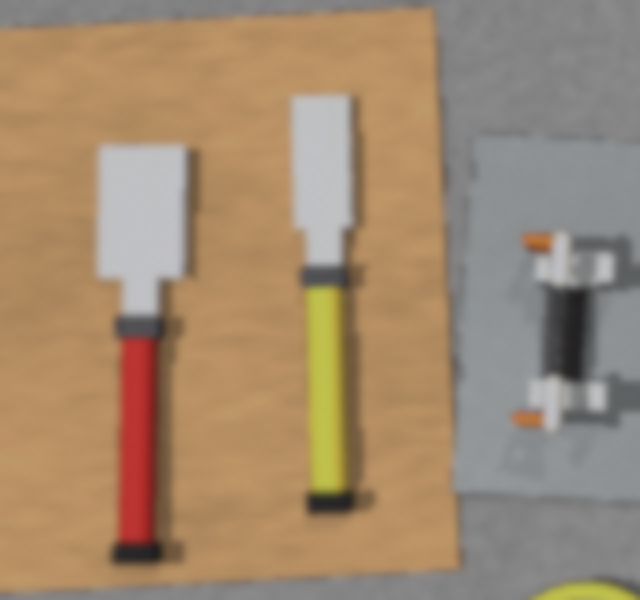

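View pics/c2.png

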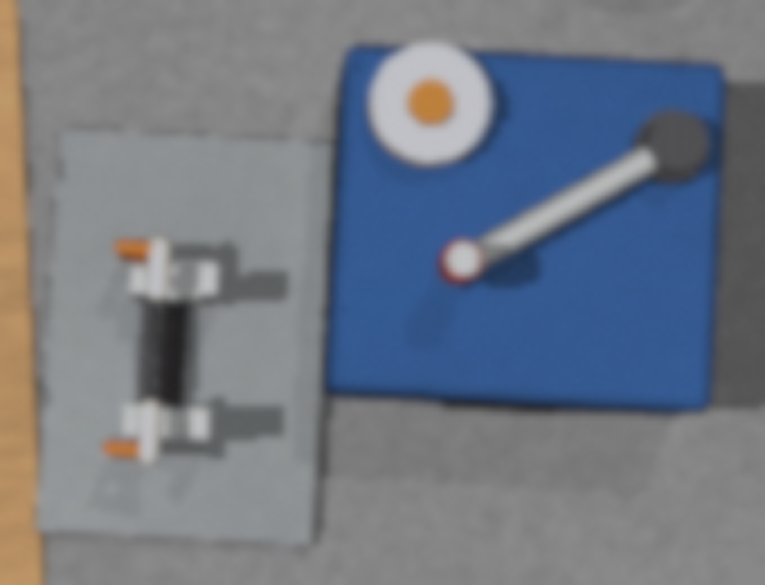

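View pics/c3.png

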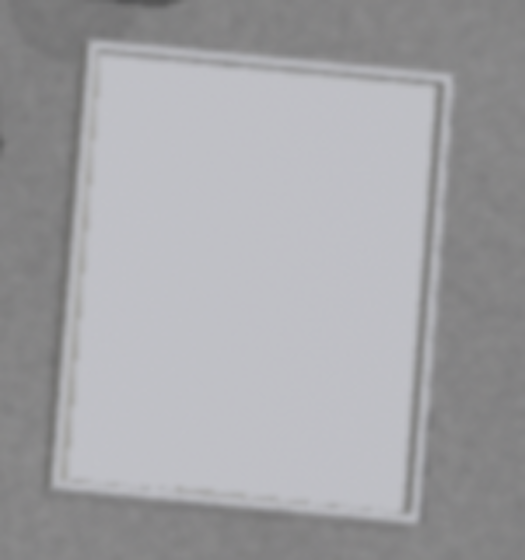

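```bash
cat > h.py <<'E'
from cell import bot,kin,imaging,sensors
import numpy as np, cv2
from scipy.optimize import least_squares
def ray(d,u,v,z):
    K=np.array(d["mtx"]);T=np.array(d["extrinsics"])
    r=T[:3,:3]@np.linalg.solve(K,[u,v,1.]); o=T[:3,3]
    return o+r*(z-o[2])/r[2]
def proj(d,P):
    K=np.array(d["mtx"]);T=np.array(d["extrinsics"])
    p=K@(T[:3,:3].T@(np.asarray(P,float)-T[:3,3])); return p[:2]/p[2]
def uncrop(p,off,s): return [(p[0]+.5)/s-.5+off[0],(p[1]+.5)/s-.5+off[1]]
def fit2d(loc,W,yaw0=0):
    loc=np.array(loc);W=np.array(W)[:,:2]
    f=lambda q:((loc@np.array([[np.cos(q[2]),np.sin(q[2])],[-np.sin(q[2]),np.cos(q[2])]])+q[:2])-W).ravel()
    r=least_squares(f,[W[:,0].mean(),W[:,1].mean(),yaw0]);return r.x,f(r.x).reshape(-1,2)
def D(yaw): return [-90,0,yaw]
E
python3 - <<'E'
from h import *
d=imaging.get_image("top")
np.set_printoptions(precision=4,suppress=True)
R=lambda p,o,s,z: ray(d,*uncrop(p,o,s),z)
o=(160,160)
for n,e,t,c in [("narrow",(329,512),(322,95),(324,275)),("medium",(137,562),(142,146),(139,326))]:
    E=R(e,o,4,.010+.004);T=R(t,o,4,.014);C=R(c,o,4,.02)
    v=(T-E)[:2];L=np.hypot(*v);u=v/L
    print(n,E,T,C,"len",L,"yaw",np.degrees(np.arctan2(v[1],v[0])),"ctr",E[:2]+u*.065, T[:2]-u*.155)
o=(265,165)
pts=[((62,130),.012,(.105,.06)),((40,530),.012,(-.085,.06)),((313,545),.012,(-.085,-.07)),
((350,45),.09,(.14,-.07)),((722,66),.09,(.14,-.24)),((708,408),.09,(-.015,-.24)),((328,388),.09,(-.015,-.07)),
((157,268),.073,(.032,.007)),((150,430),.073,(-.032,.007))]
W=[R(p,o,4.5,z) for p,z,_ in pts]
q,r=fit2d([l for *_,l in pts],W); print("lab",q,np.degrees(q[2]));print(r)
piv=R((674,146),o,4.5,.103);post=R((463,260),o,4.5,.156)
c,s=np.cos(q[2]),np.sin(q[2])
L=lambda P:np.array([[c,s],[-s,c]])@(P[:2]-q[:2])
print("piv",piv,L(piv),"post",post,L(post),np.linalg.norm(L(post)),L(post)-L(piv))
W=[R(p,(440,160),3.5,.016) for p in [(90,41),(452,75),(417,522),(53,489)]]
q,r=fit2d([(.135,.11),(.135,-.11),(-.135,-.11),(-.135,.11)],W);print("tray",q,np.degrees(q[2]));print(r)
for n,p,z in [("tapeY",(307,329),.02),("sand",(397,335),.03),("tin",(268,121),.09),("blue",(411,138),.03)]: print(n,ray(d,*p,z))
E
```

```text
narrow [0.4454 0.195  0.014 ] [0.6648 0.203  0.014 ] [0.5692 0.1993 0.02  ] len 0.21957381484398486 yaw 2.0873779243213524 ctr [0.5103 0.1974] [0.5099 0.1974]
medium [0.4179 0.2949 0.014 ] [0.6365 0.2973 0.014 ] [0.5412 0.2955 0.02  ] len 0.21856238939493644 yaw 0.6439880523848523 ctr [0.4829 0.2956] [0.4815 0.2956]
lab [ 0.5388  0.068  -0.04  ] -2.2943511803794068
[[ 0.0015  0.0017]
 [-0.0008  0.0022]
 [-0.0008 -0.0003]
 [ 0.0019  0.0023]
 [ 0.0022 -0.0034]
 [-0.0018 -0.0025]
 [-0.0015  0.0007]
 [-0.0045 -0.0006]
 [ 0.0038 -0.0001]]
piv [ 0.6296 -0.151   0.103 ] [ 0.0994 -0.2152] post [ 0.5741 -0.0554  0.156 ] [ 0.0402 -0.1219] 0.1283951359672507 [-0.0592  0.0933]
tray [ 0.5532 -0.3699 -0.0802] -4.593937568633673
[[ 0.0001  0.0008]
 [ 0.0001 -0.0005]
 [-0.0006 -0.0012]
 [ 0.0004  0.001 ]]
tapeY [0.3616 0.0573 0.02  ]
sand [ 0.3528 -0.1284  0.03  ]
tin [0.7795 0.1397 0.09  ]
blue [ 0.7628 -0.1546  0.03  ]
```

Run:
```python
from h import *
bot.movep([.61,.071,.15],D(87.7))
d=imaging.get_image("wrist"); cv2.imwrite("pics/w1.png",d["color"][:,:,::-1]); np.save("pics/w1.npy",d,allow_pickle=True)
d2=imaging.get_image("scene"); cv2.imwrite("pics/s1.png",d2["color"][:,:,::-1])
print(sensors.current_q(),sensors.current_clock(),sensors.current_force(),sensors.current_tool_pos())
q=[.5388,.068,-.04];c,s=np.cos(q[2]),np.sin(q[2])
for l in [(0,0,.055),(.032,.007,.069),(-.032,.007,.069),(.032,-.0115,.077),(-.032,-.0115,.077),(.032,.0115,.059),(-.032,.0115,.059)]:
    P=[q[0]+c*l[0]-s*l[1],q[1]+s*l[0]+c*l[1],l[2]]; print(l,proj(d,P).round(1))
```

```text
[-3.68591481e+00  3.16711242e+01  8.57340521e+01  1.19713762e-02
  6.25919208e+01 -9.14696591e+01] 2.6333 [0.472376   0.1268308  0.08842389] [0.60985621 0.07200675 0.15008393]
(0, 0, 0.055) [307.6 149.8]
(0.032, 0.007, 0.069) [315.9 189.9]
(-0.032, 0.007, 0.069) [316.1 107.2]
(0.032, -0.0115, 0.077) [292.9 190.9]
(-0.032, -0.0115, 0.077) [291.6 105.8]
(0.032, 0.0115, 0.059) [321.2 188.6]
(-0.032, 0.0115, 0.059) [321.6 108.7]
```

View pics/w1.png

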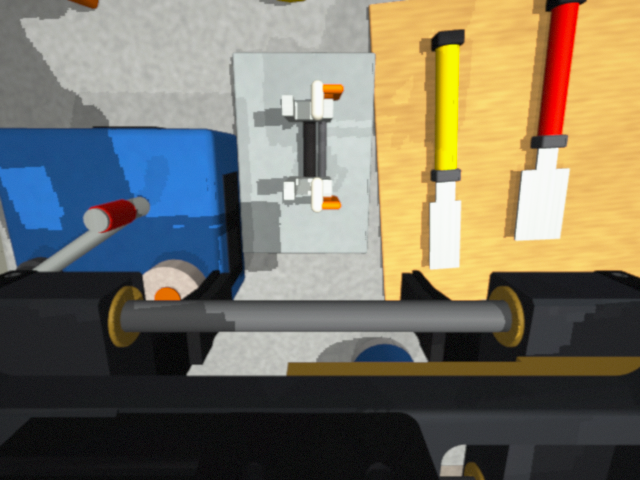

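Wrist view shows the clip at about (310,150), yellow knife handle from (450,40) to (446,175), red handle right of it. Enlarging.

Run:
```python
import cv2
a=cv2.imread("pics/w1.png")
def crop(n,x,y,w,h,s): cv2.imwrite(n,cv2.resize(a[y:y+h,x:x+w],None,fx=s,fy=s,interpolation=cv2.INTER_CUBIC))
crop("pics/c4.png",260,70,100,150,4); crop("pics/c5.png",410,0,180,280,2.1)
a=cv2.imread("pics/s1.png");crop("pics/c6.png",240,180,180,150,4)
```

```text
(no output)
```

View pics/c4.png

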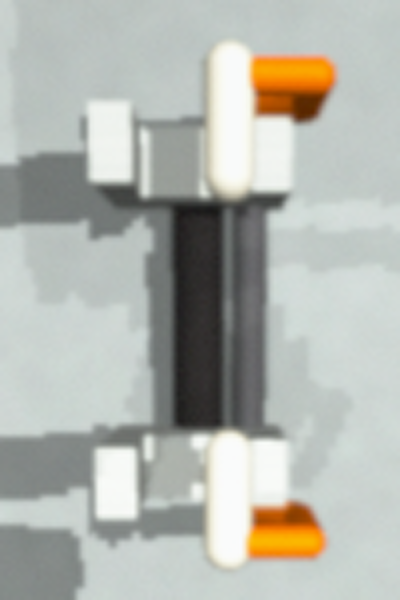

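View pics/c5.png

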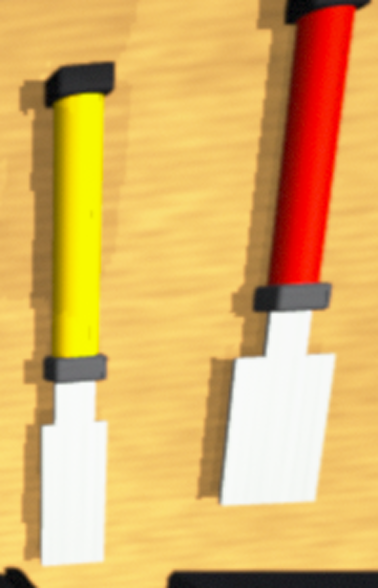

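View pics/c6.png

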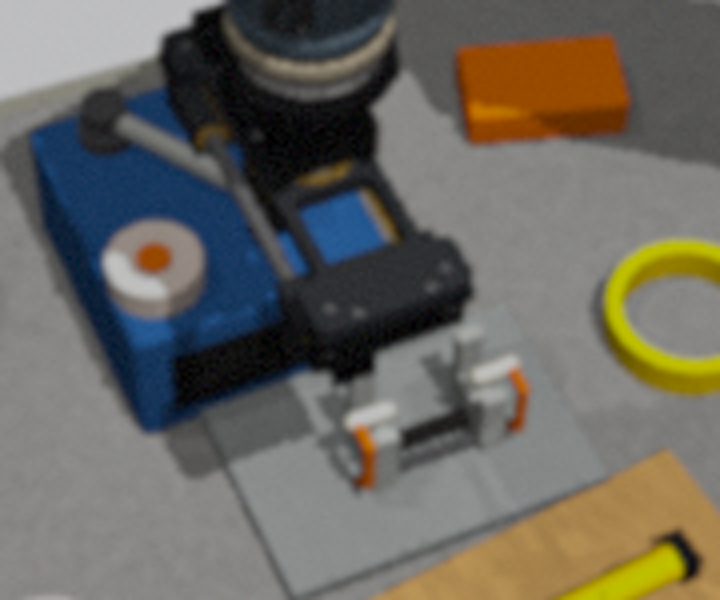

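Run:
```python
from h import *
d=np.load("pics/w1.npy",allow_pickle=True).item()
R=lambda p: ray(d,*uncrop(p,(410,0),2.1),.014)
for t,ps in [("n",[(79,110),(78.5,200),(77,350),(72.5,564)]),("m",[(325,40),(296,275),(268,502)])]:
    P=np.array([R(p)[:2] for p in ps]); print(t,P.round(4).tolist())
    v=P[-1]-P[0];v/=np.hypot(*v);print(np.degrees(np.arctan2(v[1],v[0])), P[-1]-v*.155)
```

```text
n [[0.459, 0.1958], [0.4948, 0.1978], [0.5594, 0.201], [0.6643, 0.2051]]
2.585511842961177 [0.50943588 0.19810475]
m [[0.4365, 0.2968], [0.53, 0.2977], [0.6358, 0.2987]]
0.5475349044814862 [0.48082448 0.29719844]
```

```bash
cat >> h.py <<'E'
CR=np.array([.5386,.0686,-.04]) # cradle x,y,yaw
def cr(lx,ly):
    c,s=np.cos(CR[2]),np.sin(CR[2]); return CR[0]+c*lx-s*ly, CR[1]+s*lx+c*ly
def snap(n,names=("wrist",)):
    for k in names:
        d=imaging.get_image(k); cv2.imwrite(f"pics/{k}_{n}.png",d["color"][:,:,::-1]); np.save(f"pics/{k}_{n}.npy",d,allow_pickle=True)
def st(t=""): print(t,"t",round(sensors.current_clock(),2),"p",sensors.current_tool_pos().round(4),"F",sensors.current_force().round(1),"w",round(sensors.current_gripper_width(),4))
E
python3 - <<'E'
from h import *
x,y,yaw=.510,.198,92.3
bot.command_gripper(.05,45)
bot.movep([x,y,.10],D(yaw)); bot.move_linear([x,y,.0065]); st("down")
bot.command_gripper(.0,45); st("grip")
bot.move_linear([x,y,.15]); st("up"); snap("n1",("wrist","scene"))
E
```

```text
down t 5.03 p [0.5113 0.1976 0.007 ] F [-0.4  0.6  0.3] w 0.0501
grip t 6.08 p [0.51   0.198  0.0065] F [-0.2  0.3 -0.4] w -0.0002
up t 7.19 p [0.5092 0.1979 0.1492] F [-0.1 -0.   0.6] w 0.0006
```

```bash
python3 -c "
import cv2,numpy as np
cv2.imwrite('pics/j1.png',np.vstack([cv2.resize(cv2.imread('pics/wrist_n1.png')[:300],None,fx=1,fy=1),cv2.resize(cv2.imread('pics/scene_n1.png')[200:450],None,fx=1,fy=1)]))"
```

```text
(no output)
```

View pics/j1.png

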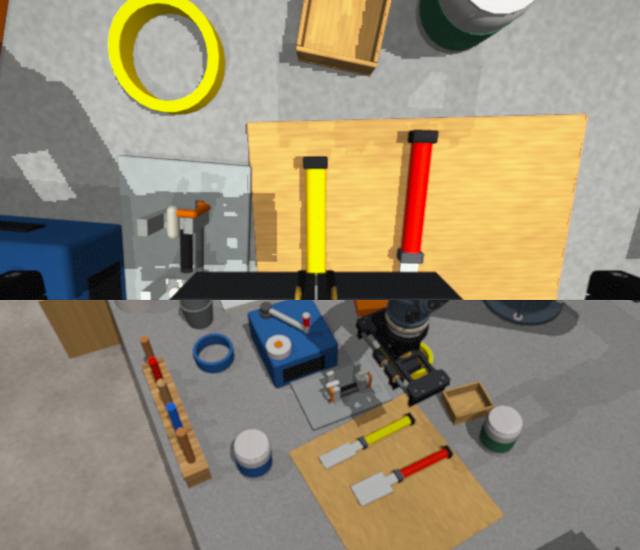

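Missed: fingers shut to 0 and the knife hasn't moved. I'll look closer before retrying.

Run:
```python
from h import *
d=np.load("pics/scene_n1.npy",allow_pickle=True).item()
p=sensors.current_tool_pos()
print(proj(d,p),proj(d,p+[0,0,.07]),proj(d,[p[0],p[1],.004]))
a=cv2.imread("pics/scene_n1.png")
x,y,w,h=320,190,180,150
c=cv2.resize(a[y:y+h,x:x+w],None,fx=4,fy=4,interpolation=cv2.INTER_CUBIC)
u=proj(d,p); cv2.circle(c,(int((u[0]-x)*4),int((u[1]-y)*4)),4,(255,0,255),-1)
cv2.imwrite("pics/c7.png",c)
print(sensors.current_gripper_width(),sensors.current_q())
```

```text
[393.68798817 296.10659256] [397.47050152 275.24655093] [386.91522698 333.45744039]
0.0002864396217500196 [ 9.50889040e+00  2.69439791e+01  9.55219671e+01  6.34228002e-04
  5.76750252e+01 -8.27881209e+01]
```

View pics/c7.png

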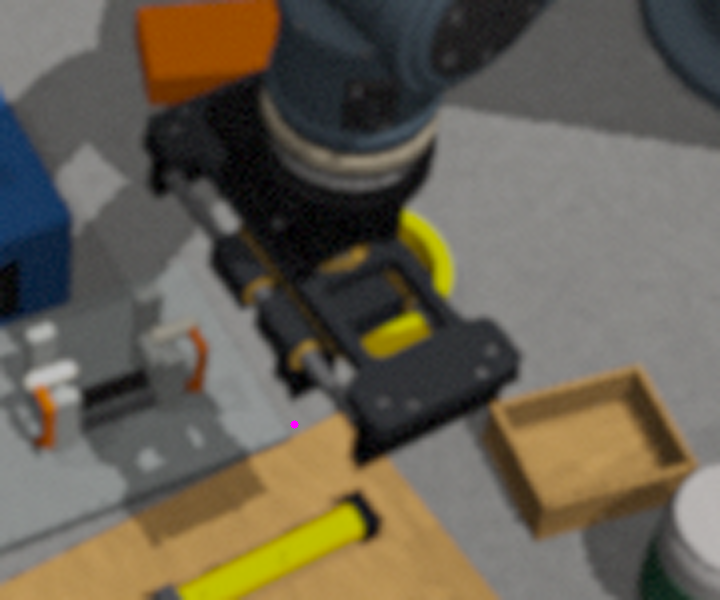

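Run:
```python
from h import *
bot.command_gripper(.08)
st(); snap("n2",("wrist","scene","top"))
p=sensors.current_tool_pos()
ims=[]
for k in("scene","top"):
    d=np.load(f"pics/{k}_n2.npy",allow_pickle=True).item()
    a=cv2.imread(f"pics/{k}_n2.png")
    u=proj(d,p);x,y=int(u[0])-50,int(u[1])-60;s=6
    c=cv2.resize(a[y:y+90,x:x+100],None,fx=s,fy=s,interpolation=cv2.INTER_CUBIC)[:, :400*s]
    t=np.radians(92.3);ax=np.array([np.cos(t),np.sin(t),0])
    for P,col in[(p,(255,0,255)),(p+ax*.04,(0,255,0)),(p-ax*.04,(0,255,0)),(p+[0,0,.019],(255,255,0))]:
        v=proj(d,P);cv2.circle(c,(int((v[0]-x)*s),int((v[1]-y)*s)),3,col,-1)
    ims.append(c)
cv2.imwrite("pics/c8.png",cv2.resize(np.hstack(ims),(800,360)))
```

```text
t 8.72 p [0.51  0.198 0.15 ] F [ 0.1 -0.  -0.5] w 0.08
```

View pics/c8.png

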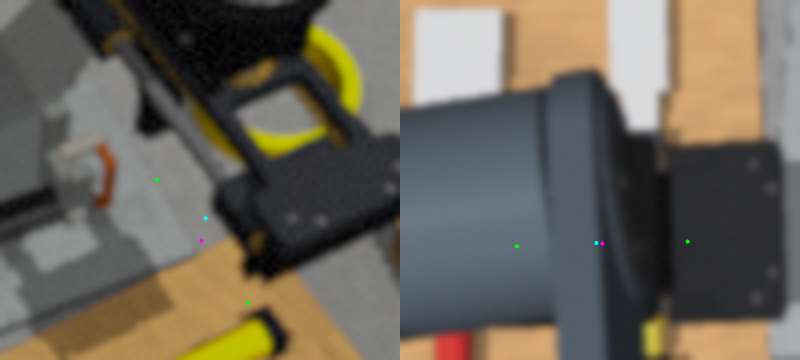

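View pics/wrist_n2.png

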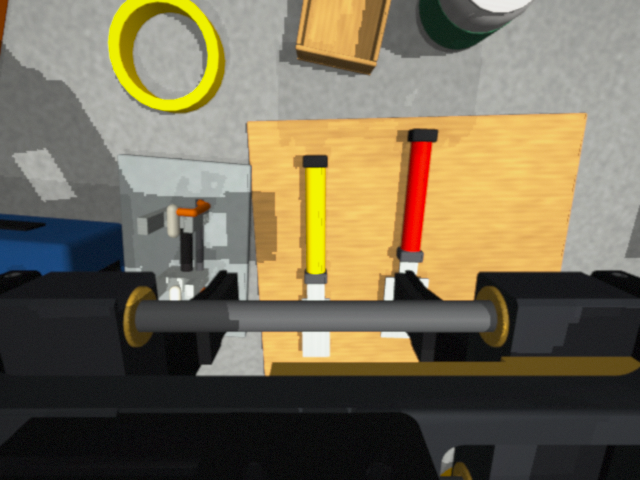

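Run:
```python
from h import *
d=np.load("pics/wrist_n2.npy",allow_pickle=True).item()
p=sensors.current_tool_pos()
t=np.radians(92.3);ax=np.array([np.cos(t),np.sin(t),0])
for P in [p,p+ax*.04,p-ax*.04,p+ax*.04+[0,0,.019],p+ax*.04+[0,0,.07],[.51,.198,.014],[.575,.2,.014]]: print(proj(d,P).round(1))
print(d["extrinsics"].round(4))
print(sensors.current_ee_rot())
for yaw in(92.3,-87.7): print(yaw,kin.solve_ik([.51,.198,.15],D(yaw)))
```

```text
[315.6 267.1]
[379.8 267.1]
[251.4 267. ]
[385.9 278.3]
[410.2 322.3]
[315.5 222.2]
[314.9 282.3]
[[-0.0411  0.9662  0.2547  0.4397]
 [ 0.9992  0.0395  0.0114  0.195 ]
 [ 0.001   0.2549 -0.967   0.3495]
 [ 0.      0.      0.      1.    ]]
[-8.99999363e+01  2.67973515e-03  9.23018120e+01]
92.3 [ 9.51179401e+00  2.68586139e+01  9.54534315e+01 -2.54444375e-14
  5.76879546e+01 -8.27882060e+01]
-87.7 [ 9.51179401e+00  2.68586139e+01  9.54534315e+01 -2.54444375e-14
  5.76879546e+01  9.72117940e+01]
```

Run:
```python
import cv2,numpy as np
r=[]
for n in("n1","n2"):
    a=cv2.imread(f"pics/wrist_{n}.png")[255:385,190:450]
    r.append(cv2.resize(cv2.convertScaleAbs(a,alpha=1.8,beta=20),None,fx=3,fy=2.2,interpolation=cv2.INTER_CUBIC))
cv2.imwrite("pics/c9.png",np.vstack(r))
```

```text
(no output)
```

View pics/c9.png

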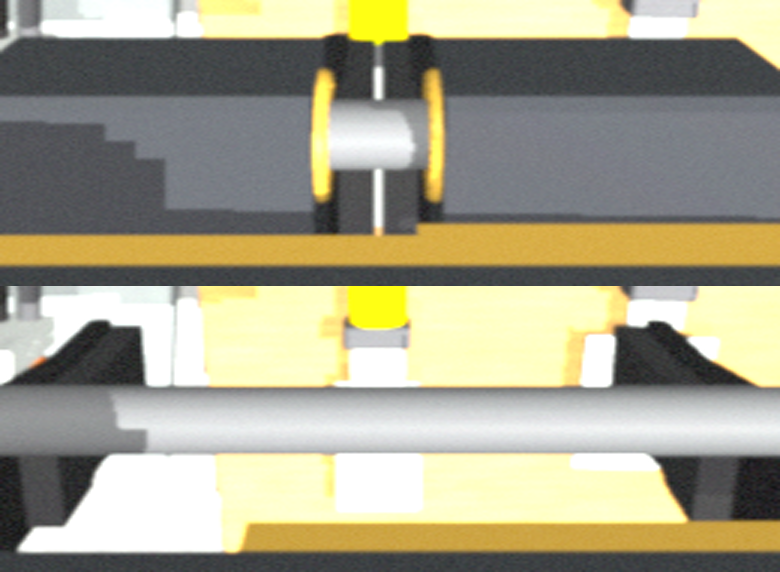

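Run:
```python
from h import *
bot.command_gripper(.05)
bot.move_linear([.51,.198,.0065]); st(); bot.hold(.3); st(); snap("n3",("wrist","scene"))
a=cv2.imread("pics/scene_n3.png")[230:380,300:480]
b=cv2.imread("pics/wrist_n3.png")[100:400,190:450]
cv2.imwrite("pics/c10.png",np.hstack([cv2.resize(a,(432,360),interpolation=cv2.INTER_CUBIC),cv2.resize(cv2.convertScaleAbs(b,alpha=1.6,beta=10),(312,360))]))
```

```text
t 10.79 p [0.5107 0.1981 0.0072] F [-0.2 -0.4 -0.3] w 0.0502
 t 11.09 p [0.5104 0.1981 0.0071] F [-0.1 -0.5  0.5] w 0.0498
```

View pics/c10.png

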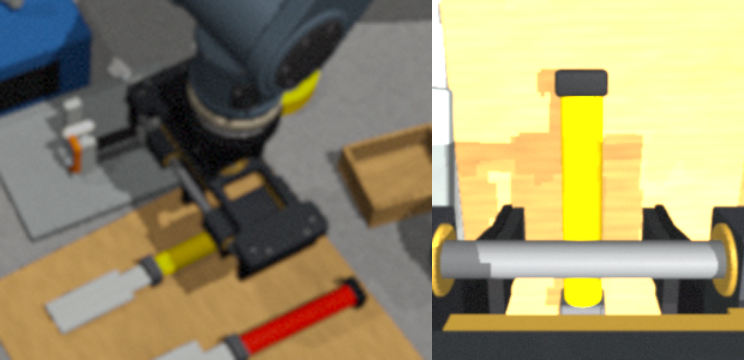

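Run:
```python
from h import *
bot.command_gripper(.015,45); st(); snap("n4",("wrist","scene"))
a=cv2.imread("pics/scene_n4.png")[230:380,300:480]
b=cv2.imread("pics/wrist_n4.png")[100:400,190:450]
cv2.imwrite("pics/c11.png",np.hstack([cv2.resize(a,(432,360),interpolation=cv2.INTER_CUBIC),cv2.resize(cv2.convertScaleAbs(b,alpha=1.6,beta=10),(312,360))]))
```

```text
t 12.07 p [0.51   0.198  0.0065] F [ 0.4 -0.2 -0.1] w 0.0153
```

View pics/c11.png

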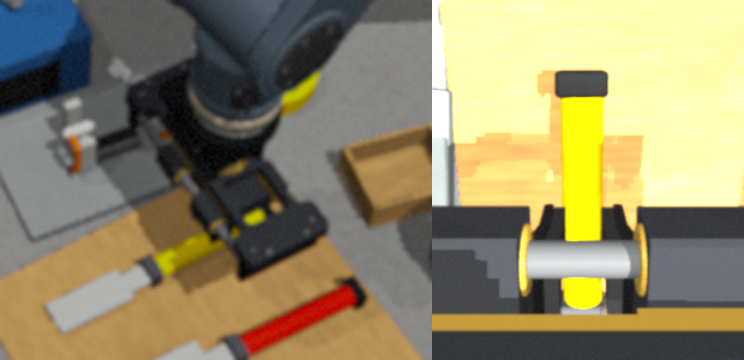

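Run:
```python
from h import *
bot.command_gripper(.05)
z=.0065
while z>-.022:
    z-=.002
    bot.move_linear([.51,.198,z],max_speed=.03); bot.hold(.1)
    f=sensors.current_force(); print(round(z,4),f.round(1),sensors.current_tool_pos().round(4))
    if abs(f[2])>3: break
```

```text
0.0045 [-0.3  0.2  0.3] [0.5099 0.198  0.0044]
0.0025 [-0.1 -0.4  0.1] [0.51   0.198  0.0025]
0.0005 [-0.3 -0.2 -1.1] [5.10e-01 1.98e-01 5.00e-04]
-0.0015 [-0.1  0.4 -0.3] [ 0.51    0.198  -0.0016]
-0.0035 [-0.1 -0.1 -0.2] [ 0.5099  0.198  -0.0035]
-0.0055 [-0.7  0.4  0.4] [ 0.51    0.198  -0.0055]
-0.0075 [ 0.  -0.2  0.2] [ 0.51    0.198  -0.0075]
-0.0095 [-0.2 -0.2  0.5] [ 0.51    0.198  -0.0095]
-0.0115 [-0.1  1.   0.2] [ 0.51    0.198  -0.0115]
-0.0135 [-0.5 -0.3  0.8] [ 0.51    0.198  -0.0135]
-0.0155 [-0.3  0.6 -0.6] [ 0.51    0.198  -0.0155]
-0.0175 [ 0.4  0.3 -0.6] [ 0.51    0.198  -0.0175]
-0.0195 [ 0.1 -0.1 -0. ] [ 0.5099  0.198  -0.0195]
-0.0215 [-0.1 -0.5  0.4] [ 0.51    0.198  -0.0215]
-0.0235 [ 0.3 -0.3  0.1] [ 0.51    0.198  -0.0236]
```

Run:
```python
from h import *
z=-.0235
while z>-.05:
    z-=.0015
    bot.move_linear([.51,.198,z],max_speed=.03); bot.hold(.1)
    f=sensors.current_force(); print(round(z,4),f.round(1),sensors.current_tool_pos().round(4))
    if abs(f[2])>2.5: break
snap("n5",("wrist","scene","top"))
print(sensors.current_q())
a=cv2.imread("pics/scene_n5.png")[230:380,300:480]
b=cv2.imread("pics/wrist_n5.png")[100:400,190:450]
cv2.imwrite("pics/c12.png",np.hstack([cv2.resize(a,(432,360),interpolation=cv2.INTER_CUBIC),cv2.resize(cv2.convertScaleAbs(b,alpha=1.6,beta=10),(312,360))]))
```

```text
-0.025 [-0.2 -0.5  0. ] [ 0.51   0.198 -0.025]
-0.0265 [ 0.7  0.1 -0.5] [ 0.51    0.198  -0.0265]
-0.028 [-0.1 -0.1  0.3] [ 0.51   0.198 -0.028]
-0.0295 [-0.3 -0.6 -1. ] [ 0.51    0.198  -0.0295]
-0.031 [-0.3 -0.  -0.4] [ 0.51    0.198  -0.0311]
-0.0325 [-0.6 -0.3  0.5] [ 0.51    0.198  -0.0325]
-0.034 [-1.  -0.7  7. ] [ 0.5102  0.198  -0.0331]
[ 9.51451563e+00  4.39618858e+01  1.01585077e+02  1.56402050e-04
  3.44100514e+01 -8.27866916e+01]
```

View pics/c12.png

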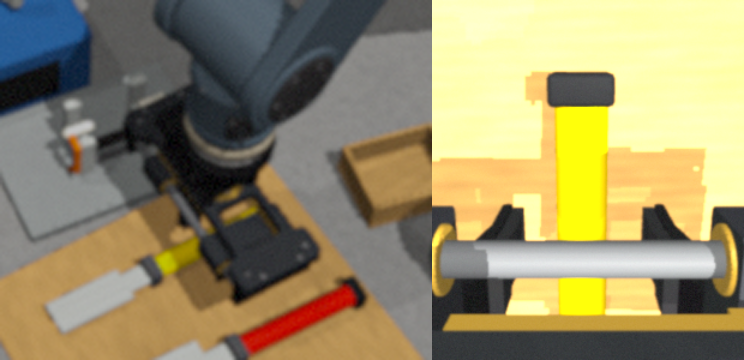

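```bash
python3 - <<'E'
from h import *
for n,rz in(("n1",.15),("n2",.15),("n5",-.0331)):
    d=np.load(f"pics/wrist_{n}.npy",allow_pickle=True).item()
    print(n,ray(d,316,273,rz+.037), d["extrinsics"][:3,3].round(4))
    print([ray(d,c,273,rz+.037)[1].round(4) for c in (237,395)])
E
python3 - <<'E'
import cv2
a=cv2.imread("pics/top_n5.png")[180:330,150:330]
cv2.imwrite("pics/c13.png",cv2.resize(a,None,fx=4,fy=4,interpolation=cv2.INTER_CUBIC))
E
```

```text
n1 [0.49912044 0.19760272 0.187     ] [0.4393 0.1949 0.3488]
[np.float64(0.1576), np.float64(0.2377)]
n2 [0.50014678 0.19776244 0.187     ] [0.4397 0.195  0.3495]
[np.float64(0.1575), np.float64(0.238)]
n5 [0.50034269 0.1978089  0.0039    ] [0.4398 0.195  0.1664]
[np.float64(0.1576), np.float64(0.2381)]
```

View pics/c13.png

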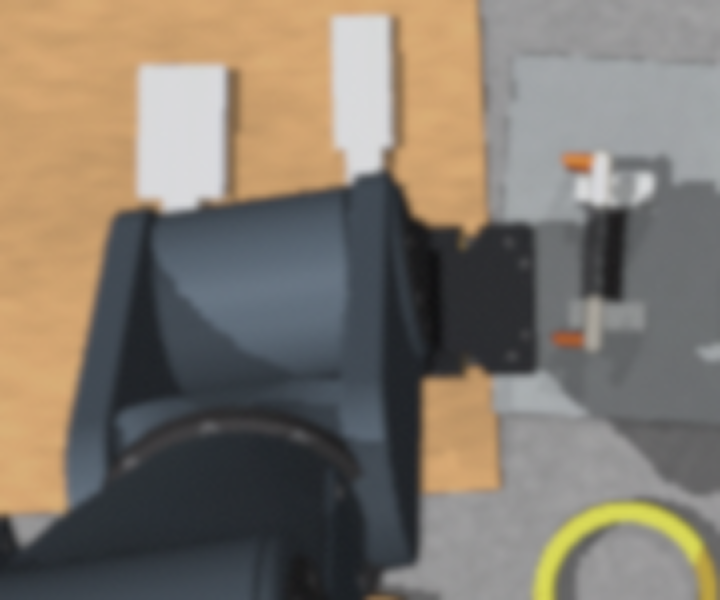

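The reported TCP sits 37 mm beyond the real fingertips: they touched the mat at a reported z of -0.033. The 80 mm opening in the wrist picture confirms this. I'll command tip heights with that correction; laterally there is no offset.

```bash
cat >> h.py <<'E'
OFF=.037
def mp(x,y,tip,yaw): bot.movep([x,y,tip-OFF],D(yaw))
def ml(x,y,tip,yaw=None,v=.15): bot.move_linear([x,y,tip-OFF],None if yaw is None else D(yaw),v)
E
python3 - <<'E'
from h import *
ml(.51,.198,.0062); st()
bot.command_gripper(.0,45); st("grip")
ml(.51,.198,.15); bot.hold(.2); st("up"); snap("n6",("wrist","scene"))
a=cv2.imread("pics/scene_n6.png")[200:380,240:480]
b=cv2.imread("pics/wrist_n6.png")[:400,120:500]
cv2.imwrite("pics/c14.png",np.hstack([cv2.resize(a,(480,360),interpolation=cv2.INTER_CUBIC),cv2.resize(cv2.convertScaleAbs(b,alpha=1.4,beta=10),(312,360))]))
E
```

```text
t 21.14 p [ 0.5102  0.198  -0.0307] F [-0.2  0.2 -0.1] w 0.0496
grip t 21.79 p [ 0.5099  0.198  -0.0309] F [-0.2  0.  -0.2] w 0.0187
up t 23.1 p [0.5094 0.1979 0.1121] F [-0.3  0.3 -0.5] w 0.0187
```

View pics/c14.png

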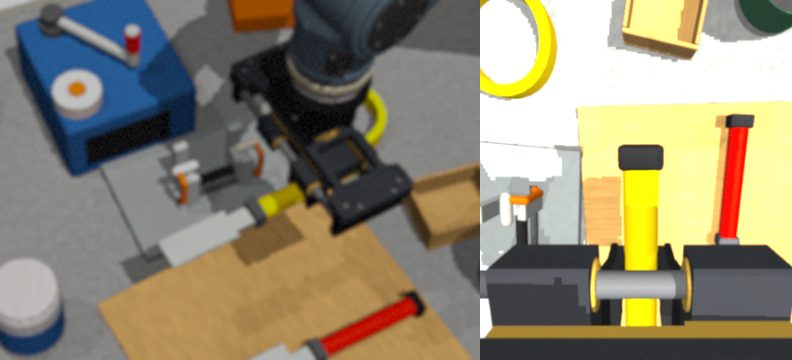

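Run:
```python
from h import *
d=np.load("pics/wrist_n6.npy",allow_pickle=True).item()
p=sensors.current_tool_pos(); z=p[2]+.037+.0079; print(p,z)
t=np.radians(2.3);u=np.array([np.cos(t),np.sin(t),0])
for l in (-.065,-.053):
  for dz in(.01,-.01):
    print(l,dz,proj(d,np.array([p[0],p[1],z])+u*l+[0,0,dz]).round(1))
a=cv2.imread("pics/wrist_n6.png")[140:320,240:400];cv2.imwrite("pics/c15.png",cv2.resize(a,None,fx=4,fy=3.3,interpolation=cv2.INTER_CUBIC))
```

```text
[0.50965692 0.19791694 0.11234728] 0.15724727725035798
-0.065 0.01 [315.9 164. ]
-0.065 -0.01 [315.9 162.4]
-0.053 0.01 [315.9 192.8]
-0.053 -0.01 [315.8 187.9]
```

View pics/c15.png

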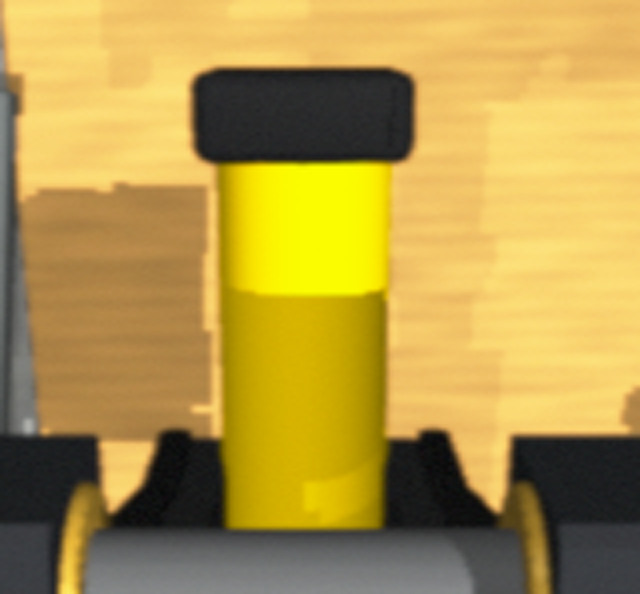

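```bash
cat >> h.py <<'E'
CY=np.degrees(CR[2])+90
def seat(dx,axis_off,zend=.053,dy=0):
    x,y=cr(dx,dy)
    mp(x,y,.15,CY); ml(x,y,.105-axis_off); st("above")
    a=.100
    while a>zend-1e-6:
        ml(x,y,a-axis_off,v=.04); f=sensors.current_force()
        print(round(a,4),f.round(1),(sensors.current_tool_pos()[2]+OFF+axis_off).round(4))
        if np.linalg.norm(f)>30: print("STOP");break
        a-=.004 if a>.085 else .002
    st("seated")
E
python3 - <<'E'
from h import *
x,y=cr(.0015,0); mp(x,y,.15,CY); st(); snap("n7"); print(x,y,CY)
E
```

```text
t 23.79 p [0.5399 0.068  0.1128] F [ 0.5  0.1 -1. ] w 0.0186
0.5400988001599915 0.06854001599872005 87.70816881947671
```

View pics/wrist_n7.png

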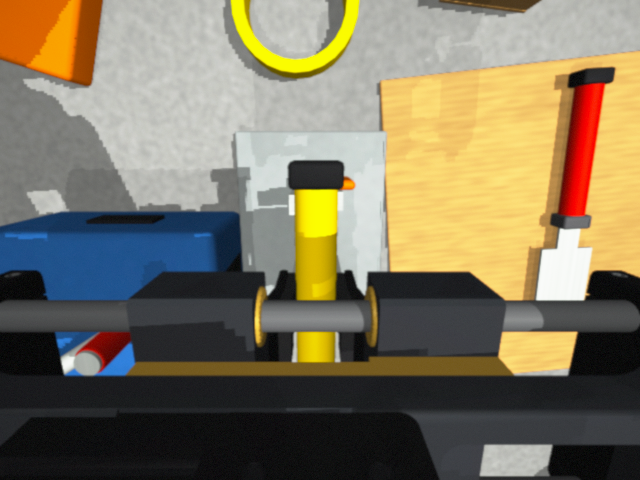

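The knife is over the clip: -y prong visible at (291,203), jaw arm at (348,183), handle between them. Seating it.

Run:
```python
from h import *
seat(.0015,.0079); snap("n8",("wrist","scene"))
a=cv2.imread("pics/scene_n8.png")[200:350,240:440]
b=cv2.imread("pics/wrist_n8.png")[:400,120:500]
cv2.imwrite("pics/c16.png",np.hstack([cv2.resize(a,(480,360),interpolation=cv2.INTER_CUBIC),cv2.resize(cv2.convertScaleAbs(b,alpha=1.4,beta=10),(312,360))]))
```

```text
above t 24.59 p [0.5401 0.0688 0.06  ] F [ 1.   0.4 -0.7] w 0.0189
0.1 [ 0.   0.2 -1.3] 0.1005
0.096 [ 0.9  0.1 -0.5] 0.0959
0.092 [-0.1  0.9 -0.7] 0.0917
0.088 [-0.1  0.2 -0.2] 0.0877
0.084 [-0.   0.7  0.1] 0.0837
0.082 [ 0.3 -0.7  0.6] 0.0822
0.08 [-1.8 -5.3  7. ] 0.0811
0.078 [-1.4 -6.3  8.4] 0.0793
0.076 [ 0.  -5.6  5.5] 0.0772
0.074 [ 1.5 -5.6  3.4] 0.0749
0.072 [ 0.6 -5.8  2.6] 0.0727
0.07 [ 1.  -6.4  0.1] 0.0704
0.068 [ 0.4 -5.5 -0. ] 0.0682
0.066 [ 1.  -5.2 -2.5] 0.066
0.064 [ 0.9 -6.  -2.8] 0.0638
0.062 [ 0.9 -6.3 -3.2] 0.0615
0.06 [ 1.3 -5.  -5.1] 0.0593
0.058 [-0.1 -5.9 -7.1] 0.0572
0.056 [ 0.2 -2.2 -6.2] 0.0557
0.054 [-1.9 -0.4  4.7] 0.055
seated t 29.62 p [0.54   0.0691 0.0101] F [-1.9 -0.4  4.7] w 0.0186
```

View pics/c16.png

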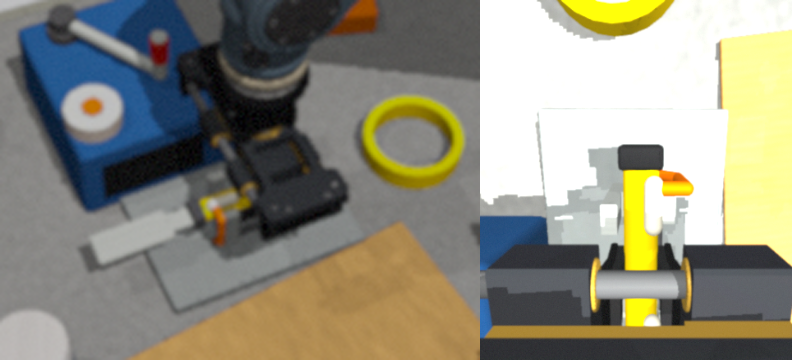

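Seated: floor contact with the axis at 55 mm, nose snapped over the handle. Now I'll release and swing the lever with shut fingers.

```bash
cat >> h.py <<'E'
PIV=np.array([.6300,-.1505])
def lev(th,g):
    ph=np.radians(122.4)+CR[2]+th
    r=np.array([np.cos(ph),np.sin(ph)]);t=np.array([-r[1],r[0]])
    p=PIV+.11*r-g*t; yaw=np.degrees(ph)-90
    return p[0],p[1],yaw
def release():
    bot.command_gripper(.045); p=sensors.current_tool_pos(); bot.move_linear([p[0],p[1],.15-OFF]); st("rel")
def swing(n):
    bot.command_gripper(0)
    x,y,w=lev(0,.05); mp(x,y,.19,w); ml(x,y,.122); st("post")
    for g in (.034,.028,.0235): x,y,w=lev(0,g); ml(x,y,.122,w,.08)
    st("contact")
    for th in np.arange(.125,1.001,.125):
        x,y,w=lev(th,.0235); ml(x,y,.122,w,.10); print(round(th,3),sensors.current_force().round(1))
    for g in (.0215,.0195,.0175,.0155,.0135):
        x,y,w=lev(1.0,g); ml(x,y,.122,w,.03); f=sensors.current_force(); print("g",g,f.round(1))
        if np.linalg.norm(f[:2])>9: break
    bot.hold(.3); st("stop"); snap(n,("scene","top"))
def back():
    for th in (.8,.55,.3,.1,0): x,y,w=lev(th,.024); ml(x,y,.122,w,.15)
    x,y,w=lev(0,.045); ml(x,y,.122,w); ml(x,y,.19); st("back")
E
python3 - <<'E'
from h import *
release(); snap("n9",("wrist",))
swing("n10")
a=cv2.imread("pics/scene_n10.png")[180:330,240:440]
b=cv2.imread("pics/top_n10.png")[160:310,270:470]
cv2.imwrite("pics/c17.png",np.hstack([cv2.resize(a,(400,300),interpolation=cv2.INTER_CUBIC),cv2.resize(b,(400,300),interpolation=cv2.INTER_CUBIC)]))
E
```

```text
rel t 31.32 p [0.5393 0.0686 0.1124] F [ 1.2  0.6 -0.4] w 0.0449
post t 33.8 p [ 0.6182 -0.0298  0.0852] F [0.6 0.6 0.5] w 0.0003
contact t 34.65 p [ 0.5949 -0.0436  0.0849] F [ 0.4 -0.   0.4] w 0.0005
0.125 [ 1.1  1.9 -0.1]
0.25 [0.6 1.8 0. ]
0.375 [ 0.4  2.  -0.4]
0.5 [0.9 2.1 0.7]
0.625 [1.  1.9 0.6]
0.75 [0.3 2.  0.2]
0.875 [0.1 2.3 0.5]
1.0 [0.9 3.2 0.7]
g 0.0215 [ 0.8  3.  -0.6]
g 0.0195 [-0.4  3.7  0.3]
g 0.0175 [0.3 4.7 1. ]
g 0.0155 [1.4 9.2 1.4]
stop t 38.28 p [ 0.5205 -0.1282  0.0849] F [0.8 9.1 1.2] w 0.0004
```

View pics/c17.png

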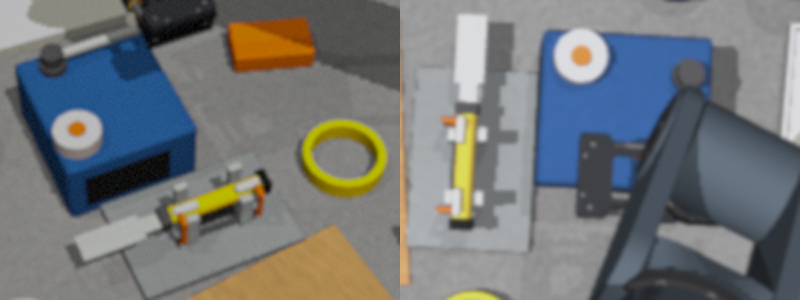

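View pics/wrist_n9.png

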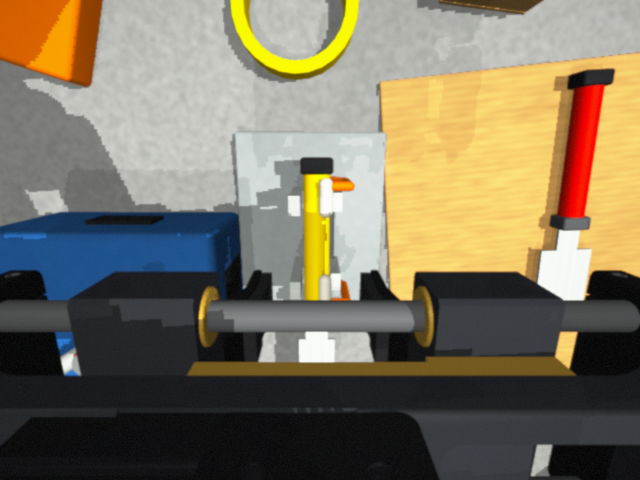

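```bash
cat >> h.py <<'E'
TR=np.array([.5532,-.3699,-.0802])
def tr(lx,ly):
    c,s=np.cos(TR[2]),np.sin(TR[2]); return TR[0]+c*lx-s*ly, TR[1]+s*lx+c*ly
def pull(dx,n):
    x,y=cr(dx,0); bot.command_gripper(.045,45); mp(x,y,.15,CY); ml(x,y,.047); st("at")
    bot.command_gripper(0,45); st("grip"); ml(x,y,.085,v=.06); st("out"); ml(x,y,.21); bot.hold(.2); st("up"); snap(n,("wrist","scene"))
E
python3 - <<'E'
from h import *
back(); snap("n11",("scene","top"))
pull(0.0015,"n12")
a=cv2.imread("pics/scene_n11.png")[180:330,240:440]
b=cv2.imread("pics/wrist_n12.png")[100:400]
cv2.imwrite("pics/c18.png",np.hstack([cv2.resize(a,(400,300),interpolation=cv2.INTER_CUBIC),cv2.resize(b,(400,300))]))
E
```

```text
back t 41.03 p [ 0.6128 -0.0329  0.1526] F [ 0.2 -0.4 -0.1] w 0.0006
at t 43.78 p [0.541  0.0682 0.0105] F [0.4 0.2 0.4] w 0.0452
grip t 44.37 p [0.5404 0.0686 0.0104] F [-1.   0.4  4.2] w 0.0188
out t 45.15 p [0.5398 0.0688 0.0479] F [ 0.1 -0.6  0.1] w 0.019
up t 46.33 p [0.5394 0.0685 0.172 ] F [-0.8 -1.1 -0.8] w 0.0187
```

View pics/c18.png

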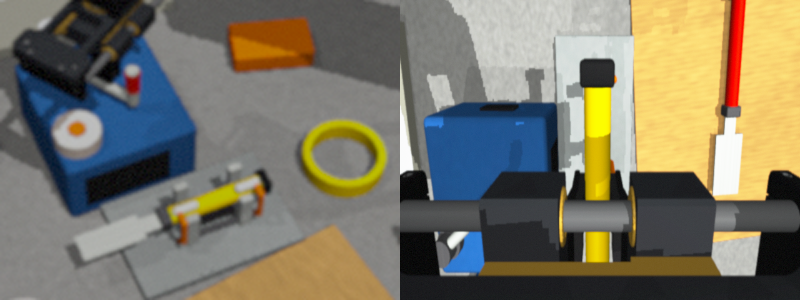

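The lever is back at rest and the knife came out held, in the same place in the wrist view. Moving to the tray.

```bash
cat >> h.py <<'E'
TY=np.degrees(TR[2])+90
def place(ly,n,lx=-.045,zt=.0085):
    x,y=tr(lx,ly); mp(x,y,.21,TY); st("over"); ml(x,y,.05); ml(x,y,zt,v=.05); st("down")
    bot.command_gripper(.045); ml(x,y,.15); bot.hold(.2); snap(n,("wrist","scene")); st("placed")
E
python3 - <<'E'
from h import *
place(.05,"n13")
a=cv2.imread("pics/scene_n13.png")[80:330,150:450]
b=cv2.imread("pics/wrist_n13.png")[0:400]
cv2.imwrite("pics/c19.png",np.hstack([cv2.resize(a,(400,333),interpolation=cv2.INTER_CUBIC),cv2.resize(b,(400,333))]))
E
```

```text
over t 47.87 p [ 0.5126 -0.315   0.173 ] F [-0.8  0.4 -0.8] w 0.0189
down t 50.07 p [ 0.5126 -0.3167 -0.0284] F [-0.3 -0.4 -0.9] w 0.0191
placed t 52.22 p [ 0.5121 -0.3162  0.1122] F [ 0.4 -0.2 -0.1] w 0.0452
```

View pics/c19.png

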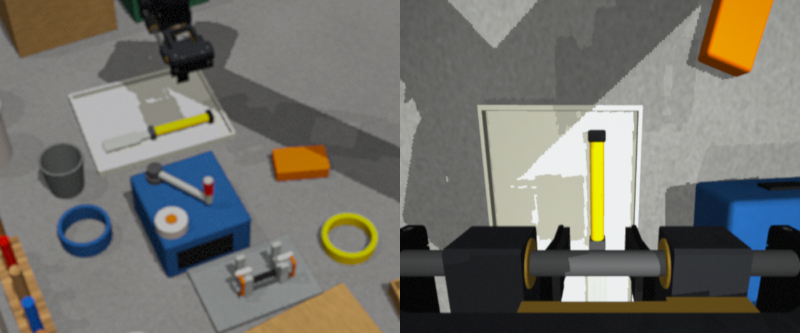

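Narrow knife lies in the tray. Now I'll re-measure the medium knife, since it may have been knocked.

Run:
```python
from h import *
bot.movep([.58,.21,.15],D(90.5)); st(); snap("m1",("wrist","top"))
a=cv2.imread("pics/wrist_m1.png")[:290,250:520]
b=cv2.imread("pics/top_m1.png")[160:320,110:290]
cv2.imwrite("pics/c20.png",np.hstack([cv2.resize(a,None,fx=1.8,fy=1.8,interpolation=cv2.INTER_CUBIC),cv2.resize(b,(312,522))]))
```

```text
t 54.14 p [0.5804 0.2089 0.1499] F [ 0.8 -0.5 -0.6] w 0.0455
```

View pics/c20.png

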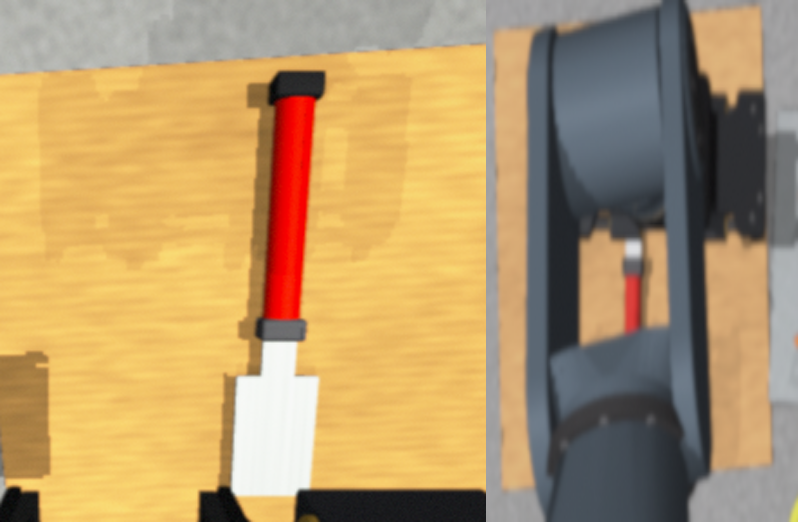

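View pics/wrist_m1.png

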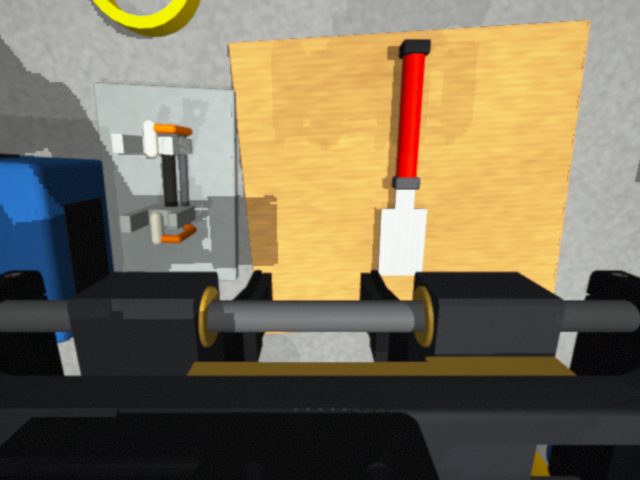

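Run:
```python
from h import *
d=np.load("pics/wrist_m1.npy",allow_pickle=True).item()
P=np.array([ray(d,*uncrop(p,(250,0),1.8),.014)[:2] for p in[(295.5,100),(282.5,318),(271.5,495)]]);print(P)
v=P[-1]-P[0];v/=np.hypot(*v);print(np.degrees(np.arctan2(v[1],v[0])),P[-1]-v*.155,P[1]-v*.053)
```

```text
[[0.4270017  0.2957784 ]
 [0.53401655 0.29752697]
 [0.63618285 0.29893567]]
0.8647262127246648 [0.48120051 0.29659645] [0.48102259 0.29672711]
```

Knife is where it was (all three estimates agree within about 1.5 mm). Picking it.

Run:
```python
from h import *
x,y,yaw=.481,.2965,90.75
bot.command_gripper(.05,45); mp(x,y,.10,yaw); ml(x,y,.0062); st("down")
bot.command_gripper(0,45); st("grip"); ml(x,y,.15); bot.hold(.2); st("up")
x,y=cr(.001,0); mp(x,y,.15,CY); bot.hold(.2); st("over"); snap("m2",("wrist","scene"))
d=np.load("pics/wrist_m2.npy",allow_pickle=True).item()
p=sensors.current_tool_pos(); z=p[2]+OFF+.0079; t=CR[2];u=np.array([np.cos(t),np.sin(t),0])
print([proj(d,np.array([p[0],p[1],z])+u*l+[0,0,.01]).round(1) for l in(-.065,-.053)])
a=cv2.imread("pics/wrist_m2.png")[140:320,240:400];b=cv2.imread("pics/scene_m2.png")[180:330,240:440]
cv2.imwrite("pics/c21.png",np.hstack([cv2.resize(a,(400,450),interpolation=cv2.INTER_CUBIC),cv2.resize(b,(400,450))]))
```

```text
down t 56.11 p [ 0.4824  0.2965 -0.0301] F [ 0.4 -0.   0. ] w 0.0502
grip t 56.76 p [ 0.4811  0.2966 -0.0305] F [0.1 0.6 2.9] w 0.0188
up t 58.07 p [0.4804 0.2963 0.112 ] F [-0.6  0.1 -0.6] w 0.0184
over t 59.2 p [0.5393 0.0701 0.113 ] F [ 0.1  0.8 -1.1] w 0.0186
[array([315.6, 163.8]), array([315.5, 192.7])]
```

View pics/c21.png

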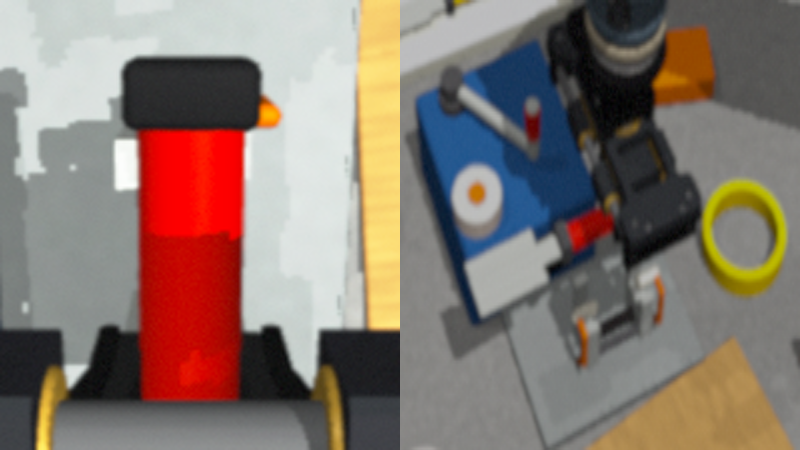

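Run:
```python
from h import *
seat(.0005,.0079)
f=sensors.current_force()
if np.linalg.norm(f)<15:
    release(); snap("m3",("wrist","scene"))
    a=cv2.imread("pics/scene_m3.png")[180:330,240:440]
    b=cv2.imread("pics/wrist_m3.png")[100:400]
    cv2.imwrite("pics/c22.png",np.hstack([cv2.resize(a,(400,300),interpolation=cv2.INTER_CUBIC),cv2.resize(b,(400,300))]))
```

```text
above t 60.05 p [0.5392 0.0685 0.06  ] F [-0.4  0.3 -1. ] w 0.019
0.1 [ 0.2 -0.9 -1. ] 0.1005
0.096 [-0.5 -0.6 -0.3] 0.0959
0.092 [ 0.1  0.6 -1.2] 0.0917
0.088 [ 0.1 -0.6  0. ] 0.0877
0.084 [-0.9  0.  -1.3] 0.0837
0.082 [-0.3 -2.3  1.6] 0.0823
0.08 [-0.8 -5.8  7.4] 0.0811
0.078 [-0.9 -6.7  7.4] 0.0792
0.076 [-0.9 -5.7  6.1] 0.077
0.074 [-0.4 -6.   3.4] 0.0747
0.072 [ 1.1 -5.7  2.4] 0.0724
0.07 [ 1.  -5.9  2. ] 0.0702
0.068 [ 0.6 -6.  -1.2] 0.068
0.066 [ 1.1 -6.  -1.6] 0.0658
0.064 [ 0.1 -6.4 -3. ] 0.0636
0.062 [ 0.3 -6.  -3.8] 0.0613
0.06 [ 1.  -5.7 -4.4] 0.0591
0.058 [ 0.3 -5.1 -9.3] 0.0571
0.056 [ 0.7 -0.1 -4.3] 0.056
0.054 [-1.2  0.2  6.1] 0.0553
seated t 65.08 p [0.5391 0.0692 0.0104] F [-1.2  0.2  6.1] w 0.0189
rel t 66.67 p [0.5384 0.0686 0.1125] F [ 0.2 -0.3 -0. ] w 0.0452
```

View pics/c22.png

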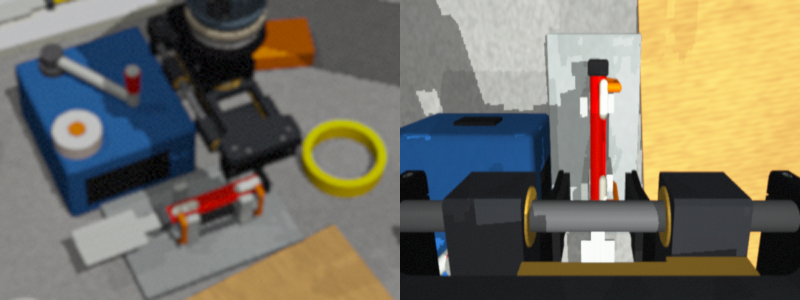

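Red knife is seated under both noses. Swinging the lever, letting it back, then pulling the knife.

Run:
```python
from h import *
swing("m4"); back(); snap("m5",("scene",))
pull(.0005,"m6")
a=cv2.imread("pics/scene_m5.png")[180:330,240:440]
b=cv2.imread("pics/wrist_m6.png")[100:400]
cv2.imwrite("pics/c23.png",np.hstack([cv2.resize(a,(400,300),interpolation=cv2.INTER_CUBIC),cv2.resize(b,(400,300))]))
```

```text
post t 69.21 p [ 0.6182 -0.0298  0.0852] F [0.8 0.8 0.8] w -0.0001
contact t 70.06 p [ 0.5949 -0.0436  0.0849] F [ 0.1 -0.3  0.6] w 0.0004
0.125 [-0.2  1.   0.6]
0.25 [0.4 1.6 0.8]
0.375 [0.8 2.4 0.4]
0.5 [1.3 2.2 0.6]
0.625 [1.  2.1 0.2]
0.75 [2.1 2.5 0.9]
0.875 [1.  3.8 0.1]
1.0 [1.9 2.3 0.1]
g 0.0215 [0.8 3.3 0.2]
g 0.0195 [-0.   3.5  0.7]
g 0.0175 [-0.4  4.9  0.7]
g 0.0155 [1.5 8.6 1.6]
g 0.0135 [ 2.5 13.2  2.2]
stop t 73.94 p [ 0.5204 -0.1288  0.0849] F [ 2.4 13.7  2.2] w 0.0003
back t 76.7 p [ 0.6128 -0.0329  0.1527] F [ 0.   0.1 -0.5] w 0.0003
at t 79.4 p [0.54   0.0683 0.0105] F [-1.2 -0.3  0.1] w 0.0448
grip t 79.98 p [0.5394 0.0687 0.0104] F [-0.6  0.1  4.1] w 0.0188
out t 80.77 p [0.5388 0.0689 0.0479] F [-0.4 -0.3 -1.3] w 0.0187
up t 81.95 p [0.5384 0.0686 0.172 ] F [-0.3  0.2 -1.4] w 0.0186
```

View pics/c23.png

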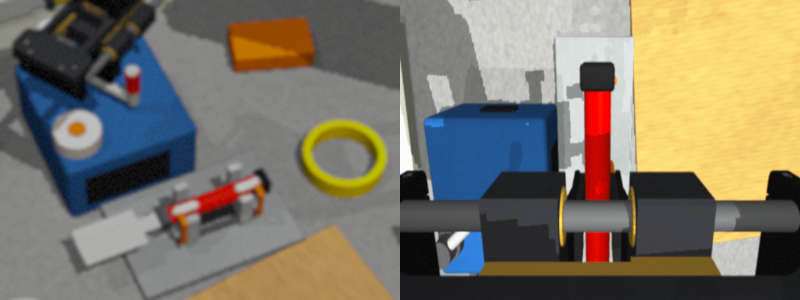

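Run:
```python
from h import *
x,y=tr(-.045,-.045); mp(x,y,.21,TY); st(); snap("m7",("wrist","scene"))
a=cv2.imread("pics/scene_m7.png")[80:330,150:450]
b=cv2.imread("pics/wrist_m7.png")[0:400]
cv2.imwrite("pics/c24.png",np.hstack([cv2.resize(a,(400,333),interpolation=cv2.INTER_CUBIC),cv2.resize(b,(400,333))]))
```

```text
t 83.8 p [ 0.5053 -0.4097  0.173 ] F [ 0.6  0.3 -0.9] w 0.019
```

View pics/c24.png

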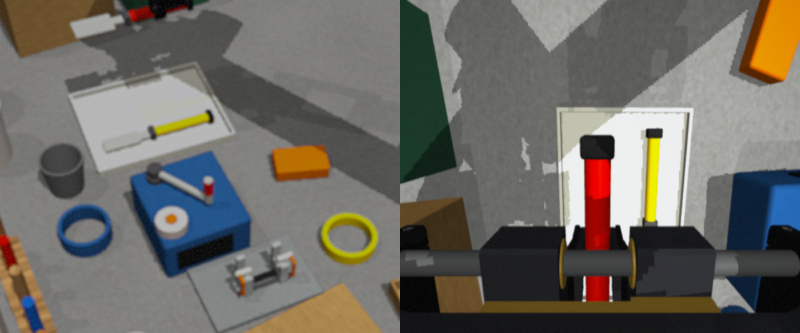

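The yellow knife is unmoved and the red one is held. Placing it.

Run:
```python
from h import *
place(-.045,"m8")
bot.movep([.45,.1,.2],D(90)); bot.hold(.5); st(); snap("m9",("scene","top"))
a=cv2.imread("pics/scene_m9.png")[80:330,150:450]
b=cv2.imread("pics/top_m9.png")[150:320,430:590]
cv2.imwrite("pics/c25.png",np.hstack([cv2.resize(a,(400,333),interpolation=cv2.INTER_CUBIC),cv2.resize(b,(400,425),interpolation=cv2.INTER_CUBIC)[:333]]))
cv2.imwrite("pics/c26.png",cv2.resize(b,None,fx=3.5,fy=3.5,interpolation=cv2.INTER_CUBIC))
```

```text
over t 84.15 p [ 0.5051 -0.4106  0.1731] F [ 0.1 -0.1 -0.6] w 0.0188
down t 86.35 p [ 0.505  -0.4115 -0.0284] F [ 0.3 -0.2 -1.3] w 0.0187
placed t 88.5 p [ 0.5045 -0.4109  0.1122] F [0.3 0.  0.3] w 0.0447
 t 90.89 p [0.45   0.0999 0.2   ] F [ 0.9  0.5 -0.5] w 0.045
```

View pics/c25.png

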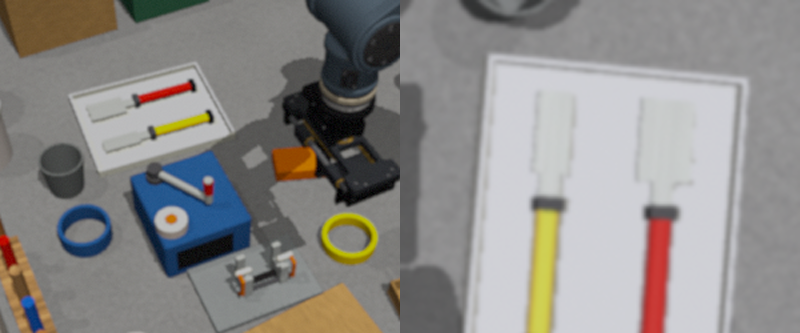

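View pics/c26.png

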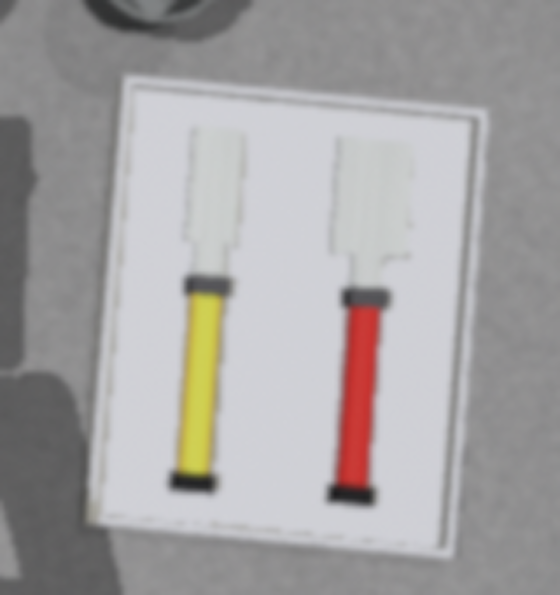

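View pics/scene_m9.png

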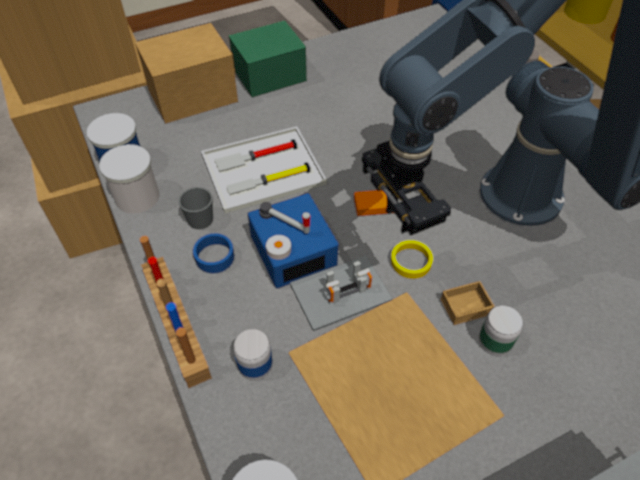

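Both knives lie flat well inside the tray (blade tips around (218,130) and (376,138) in the crop, clear of the walls). The lever is at rest, the jaw closed, the bystanders are in their places and the gripper is free. Handing in.

```bash
python3 -c "
from cell import bot
bot.finish_job()"
```

```text
the job is handed in; nothing more can be done
```

I labelled the two knives that were there, narrow (yellow) then medium (red), and handed the job in at about 91 s; there was no wide (green) knife. Each one was pressed into the clip until it met the slot floors, the lever was pushed to its stop and let back, and the knife was laid in the tray.

**Last checks:** The final pictures show:
- both knives flat and well inside the tray
- the lever at rest, the jaw closed and the mat empty
- the bystanders where they started
- the gripper clear of everything

**What disagreed:**
- **Tool height:** The first grasp of the narrow knife closed on air. The reported TCP lies about 37 mm beyond the real fingertips, found by touching the mat and confirmed in the wrist picture. All later moves were corrected for this, and the knife had not moved.
- **Lever stop:** The gripper hid the post, so I judged the stop by the force rising to 9 N on the first swing and 13 N on the second. No picture shows it.
- **Knocks and slackening:** I saw no knocked knife and no loosened grip during the run.

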